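# Refit the bayonet cover of a vacuum filter

### The job

The filter pot on the vacuum pump has a new cartridge; put its loose cover back on. Pick the cover up by its bar, feel for the two slots with light pressure, push it gently down against the cartridge's spring and turn it clockwise to the stop so that the lugs spring up into their notches; then let go of it. Do not force anything, and leave the things lying around where they are.

Things in the scene. Friction and masses are not known exactly. Their poses are not given: they have to be found in the camera images.
- cover_bar (a point): Loose grey cover, standing upright on its plug, 60 mm high, about 0.2 kg. Point: centre of its straight grip bar (56 long, 14 thick, 30 mm high) on the axis, 15 mm above the 84 mm round flange, 15 mm below the bar's top, 45 mm above the plug's bottom end. x runs along the bar, z up; half a turn makes no difference.
- cover: The same cover; origin at the centre of the plug's bottom end. Plug 57 mm diameter, 22 mm long below the flange, its last 6 mm tapered to 49 mm. Two lugs stand out of it in line with the bar (x and -x): 12 mm wide, 6 mm high, reaching 35 mm from the axis, undersides 6 mm above the plug's bottom end.
- filter: Fixed vacuum pump with its round open aluminium filter pot (92 mm diameter). Origin on the pot's axis at table height, z up; x points along the outlet pipe to the pump motor, the brass hose stub points to -x. All heights at the other pot points are above this origin.
- pot_mouth (a point): Centre of the pot's mouth, level with its flat rim, 90 mm high. In it a steel ring: bore 63 mm, two opposite slots open to the top, lugs fit with 4 degrees of play each way. The line of the slots may lie up to 43 degrees to either side of the pot's x axis, as the ring was screwed in (visible from above, not in the pose). Lugs resting on the rim: plug end at 84 mm.
- pot_seat (a point): Point on the pot's axis, 73 mm high, where the plug's bottom end rests when locked. Lugs in the slots drop until the plug meets the sprung cartridge at 77.5 mm (3 N there, 0.8 N more per mm). Lugs can turn under the lip with the plug end below 70 mm; at 68 mm the flange lies hard on the rim.
- pot_axis (a point): Point on the pot's axis, 118 mm high: where the bar's centre is when locked. Pushed in, the cover turns clockwise only (seen from above), 60 degrees to a solid stop; there the spring lifts it 3 to 5 mm, lugs into notches that hold it. Keep pushes under 25 N, twists under 0.8 N m; contact forces adding up to 70 N count as forcing.
- old_cartridge_mid (a point): Old dusty filter cartridge, 50 mm diameter, 58 mm high, standing loose on the table; leave alone. The point is its centre.
- praline_box_mid (a point): Closed dark flat praline box, 163 by 113 by 29 mm, loose on the table; leave alone. The point is its centre.
- driver_grip (a point): Loose screwdriver lying on the table; leave alone. The point is on its handle.

How it is judged:
On the way:
1. the lugs have gone in through the slots and are pushed below the lip of the ring (z of cover_bar in the frame of filter below 0.1155 m and horizontal distance between cover_bar and filter below 0.006 m and angle between the x axis of cover_bar and the x axis of filter, either way round below 0.87 rad).
At the end, for the whole second after the job is handed in: The cover sits on the pot, level (within 0.06 rad), centred (within 5 mm), turned clockwise to the stop (60 degrees from the slots, so over 0.19 rad from the pot's x axis), its lugs sprung up into the notches (bar centre 116.5 to 119.5 mm above the pot's origin), released and at rest (z of cover_bar in the frame of filter between 0.1165 and 0.1195 m and horizontal distance between cover_bar and filter below 0.005 m and angle between cover_bar's own z axis and vertical below 0.06 rad and angle between the x axis of cover_bar and the x axis of filter, either way round above 0.19 rad and linear speed of cover below 0.01 m/s); the robot touches nothing.
It fails at once if the cover is forced against the filter with contact forces of more than 70 N in all (contact force between cover and filter above 70 N).
It fails at once if the old cartridge, the praline box or the screwdriver is pushed more than 30 mm (distance of any of old_cartridge_mid, praline_box_mid, driver_grip from where it was at the start of the episode above 0.03 m).
It also fails if it takes over 72 s, if anything falls off the work surface, if the arm or the gripper's body presses on something with over 40 N, if the wrist force passes 120 N, or if a joint passes its speed limit or range.

### The arm

A 7-joint arm with a two-finger parallel gripper is mounted at the origin on the work surface. World frame = base frame: x ahead of the robot, y to its left, z up, the work surface at z = 0. Lengths are in m, angles in rad, forces in N, time in s.
With the tool pointing down it reaches from about 0.425 to 0.875 m from the base axis. Payload 4.7 kg.
Tool frame: the origin (TCP) lies at the very end of the fingers, on their centre line; the grasp point (between the pads) lies 19 mm behind it; z points along the fingers, y is the line along which they close (so a half turn about z gives the same grasp; the last joint's range is limited). The gripper opens to 85 mm and grips with 20 to 120 N. Pads are 22 mm wide; open, the fingers measure 114 mm over their backs; the gripper's body (76 mm by 85 mm) begins 54 mm behind the grasp point. The pads swing forward as they close: fully open they stand 13 mm farther back than shut.
Start: joints at [-1.315, 0.321, -0.07, 1.45, 0.023, 1.371, -0.057], TCP at [0.156, 0.631, 0.231] pointing down, gripper open.
Joint ranges: [-2.86, 2.86], [-0.3, 2.09], [-1.38, 1.24], [0.06, 2.45], [-1.56, 4.7], [0.09, 2.05], [-2.69, 2.69]. Speed limits (rad/s): [2.57, 2.57, 3.14, 3.14, 3.14, 3.14, 3.14].

### API

Orientations are given as a unit quaternion [x, y, z, w].
In Python, from cell import r gives the robot as it stands.
- The arm moves only by the tool send_rows, never from a script. Its argument "steps" is a list of rows, each an object of numbers: "tx", "ty", "tz": the shift along the tool's x, y, z in units of 25 mm (1.0 is 25 mm); "rx", "ry", "rz": the turn, a rotation vector about the tool's x, y, z in units of 5 degrees (1.0 is 5 degrees). In form: [{"tx": .., "ty": .., "tz": .., "rx": .., "ry": .., "rz": ..}, ...]. A call has 1 to 12 rows; each row shifts and turns the commanded pose from where the row before left it, along the tool's axes as they then stand; what a row does not reach is not made up. A row lasts 1/12 s, in which the tool goes at most 41.7 mm and 7.16 degrees, less where a joint would pass 70% of its speed; a pose out of reach is approached as far as the arm can. A call is refused whole if a number of a shift passes 1 or a number of a turn 1, either way. A call with a gripper value outside its range is refused whole. "hand" is the finger opening in mm, from 0 to 85.4, set as the call begins (left out, the last holds). The fingers move at their own pace and stop on an object; "grip_force" is the grip in N (left out, the last holds). Time passes only in rows, so rows that do not move let the fingers close. It gives the time, the measured TCP pose, the force, the opening and the grip force at its end, in the units of the state.
- r.read_state(): the state, without advancing time (a new reading comes with each control period).
- r.grab_frame(name): name is "side" or "top" or "wrist"; returns the picture (480x640x3 uint8, blue, green, red); there is no depth.
- r.camera_model(name): a dict with "camera_matrix" (3x3 intrinsics, pixels), "D" ([k1, k2, p1, p2, k3] as OpenCV has them; the pictures are not rectified), "rvec" (rotation vector, rad) and "tvec" (3), from world to camera coordinates, as OpenCV has them. Camera axes: x right, y down, z forward; pixel columns grow to the right and rows downward; lengths in m; the calibration is good to about 2 mm. A picture is of the moment at which its call begins: read the wrist's pose just before it. camera_model takes no time and is no camera call; for the wrist camera it gives the pose at the moment of the call.
- r.finish_job(): hands the job in; it is judged then, once.
The state is a dict: "time_s": time; "q": joint angles; "joint_velocities": joint speeds; "joint_efforts": joint torques, N m; "eef_pos": TCP position; "ee_rot": TCP orientation; "contact_force": force on the tool from outside, world axes, zero at the start; "moment": the same for the moment, N m; "grip_width": finger opening in m; "grip_force": force on a finger pad.
Only numpy, scipy, OpenCV 4.12 (cv2) and the standard library are available. Lean on these libraries where they do the work, as an engineer would, in place of code of your own. Each camera call takes 0.05 s, during which the arm holds its last target. There are 200 camera calls.

## Working session

There is one attempt and no reset: what is moved stays moved. The work goes in short steps, Python scripts to look and compute and a tool call to move; the robot and the scene stay as the last step left them, time stands still between calls to the robot, and variables do not carry over. Pictures are saved under pics/ and viewed, at most 10 in all, crops included, and the job is handed in when it is done.

Besides the shell and the picture viewer there is one more tool, called after "Request:" as name(argument=value, ...), one argument or row to a line, values as JSON. send_rows: Moves the arm, as the interface text tells. Its arguments: {"type":"object","properties":{"steps":{"type":"array"},"hand":{"type":"number"},"grip_force":{"type":"number"}},"required":["steps"]}

```bash
ls; mkdir -p pics
python3 - <<'E'
from cell import r
import cv2,numpy as np
s=r.read_state();print(s['time_s'],s['eef_pos'],s['ee_rot'])
a=r.grab_frame("top");b=r.grab_frame("side")
cv2.imwrite("pics/top0.png",a);cv2.imwrite("pics/side0.png",b)
for n in("top","side"):
  m=r.camera_model(n);R=cv2.Rodrigues(np.array(m['rvec'],float))[0]
  print(n,np.array(m['camera_matrix']).round(1).tolist(),m['D'],(-R.T@np.array(m['tvec']).ravel()).round(3),R.round(2).tolist())
E
```

```text
pics
0.0 [0.1555543  0.63055766 0.23019834] [ 1.20579859e-01  9.92703165e-01 -9.58955841e-04 -7.00533836e-05]
top [[600.7, 0.0, 313.7], [0.0, 600.7, 232.4], [0.0, 0.0, 1.0]] [0.06804631 0.         0.         0.         0.        ] [0.336 0.008 1.635] [[0.02, -1.0, 0.01], [-1.0, -0.02, -0.09], [0.09, -0.01, -1.0]]
side [[615.1, 0.0, 320.2], [0.0, 615.1, 244.0], [0.0, 0.0, 1.0]] [-0.15428252  0.          0.          0.          0.        ] [-0.261 -0.759  1.229] [[0.73, -0.68, 0.02], [-0.49, -0.55, -0.68], [0.47, 0.49, -0.73]]
```

View pics/top0.png

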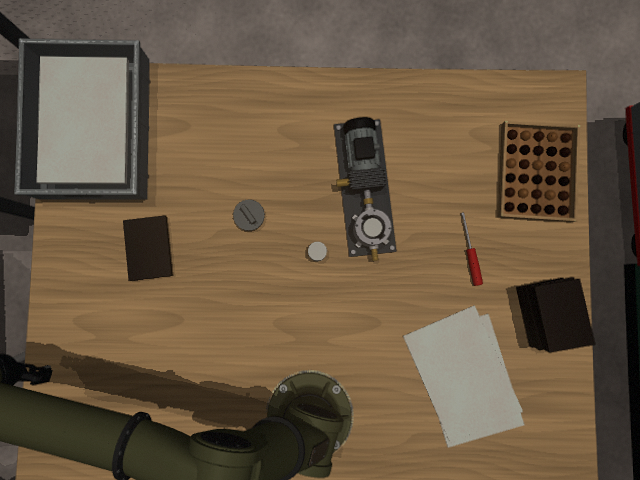

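View pics/side0.png

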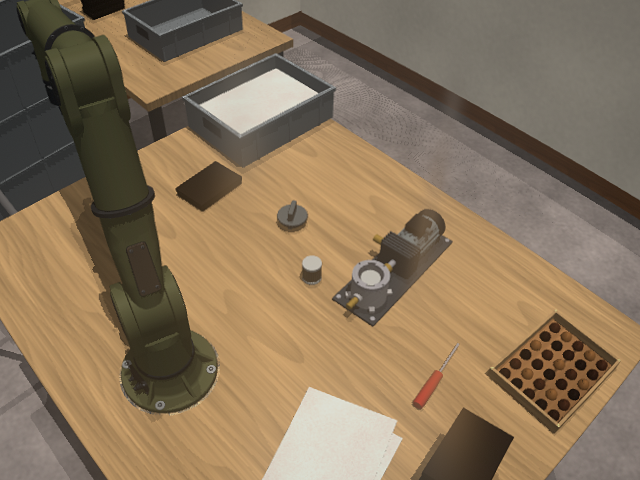

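The top view shows the cover at about (249,215) with its bar running upper left to lower right. The pot mouth is at (372,228), the old cartridge at (317,252), the driver at (473,265) and the closed box at (148,248).

```bash
cat > h.py <<'E'
from cell import r
import cv2,numpy as np
from scipy.spatial.transform import Rotation as Ro
def ray(m,px):
    K=np.array(m['camera_matrix']);D=np.array(m['D'],float)
    R=cv2.Rodrigues(np.array(m['rvec'],float))[0]
    p=cv2.undistortPoints(np.array(px,float).reshape(-1,1,2),K,D).reshape(-1,2)
    d=np.c_[p,np.ones(len(p))]@R
    return -R.T@np.array(m['tvec'],float).ravel(),d
def plane(m,px,z):
    c,d=ray(m,px);return c+d*((z-c[2])/d[:,2])[:,None]
def proj(m,P):
    return cv2.projectPoints(np.array(P,float).reshape(-1,1,3),np.array(m['rvec'],float),np.array(m['tvec'],float),np.array(m['camera_matrix']),np.array(m['D'],float))[0].reshape(-1,2)
def tooldelta(dx):  # world shift -> row units
    s=r.read_state();return Ro.from_quat(s['ee_rot']).inv().apply(dx)/.025
E
python3 - <<'E'
from h import *
t=r.camera_model("top");s=r.camera_model("side")
print("cover",plane(t,[[249,215]],.03),plane(s,[[292,216]],.03))
print("pot",plane(t,[[372,228]],.09),plane(s,[[371,276]],.09))
print("cart",plane(t,[[317,252]],.04),"box",plane(t,[[148,248]],.03))
st=r.read_state();R=Ro.from_quat(st['ee_rot']).as_matrix();print(R.round(3))
w=r.camera_model("wrist");Rw=cv2.Rodrigues(np.array(w['rvec'],float))[0];c=-Rw.T@np.array(w['tvec']).ravel()
print("wcam",np.array(w['camera_matrix']).round(0).tolist(),w['D'],"cam in tool",R.T@(c-np.array(st['eef_pos'])),"axes in tool",(Rw@R).round(3).tolist())
E
```

```text
cover [[0.52691063 0.16825078 0.03      ]] [[0.52270272 0.16598004 0.03      ]]
pot [[ 0.49125564 -0.15615913  0.09      ]] [[ 0.49045995 -0.16210855  0.09      ]]
cart [[ 0.42977592 -0.01565057  0.04      ]] box [[0.43405674 0.43315087 0.03      ]]
[[-0.971  0.239 -0.   ]
 [ 0.239  0.971 -0.002]
 [-0.    -0.002 -1.   ]]
wcam [[403.0, 0.0, 322.0], [0.0, 403.0, 239.0], [0.0, 0.0, 1.0]] [-0.02603468  0.          0.          0.          0.        ] cam in tool [ 0.06683156 -0.00122203 -0.14195118] axes in tool [[0.0, 1.0, -0.0], [-0.965, 0.0, -0.263], [-0.263, 0.0, 0.965]]
```

Request:
send_rows(
  steps=[
    {"tx": -0.78, "ty": -0.6, "tz": 0.04},
    {"tx": -0.78, "ty": -0.6, "tz": 0.04},
    {"tx": -0.78, "ty": -0.6, "tz": 0.04},
    {"tx": -0.78, "ty": -0.6, "tz": 0.04},
    {"tx": -0.78, "ty": -0.6, "tz": 0.04},
    {"tx": -0.78, "ty": -0.6, "tz": 0.04},
    {"tx": -0.78, "ty": -0.6, "tz": 0.04},
    {"tx": -0.78, "ty": -0.6, "tz": 0.04},
    {"tx": -0.78, "ty": -0.6, "tz": 0.04},
    {"tx": -0.78, "ty": -0.6, "tz": 0.04},
    {"tx": -0.78, "ty": -0.6, "tz": 0.04},
    {"tx": -0.78, "ty": -0.6, "tz": 0.04},
  ],
  hand=85,
)

```text
validation failed for argument at $.st...
```

Request:
send_rows(
  steps=[
    {"tx": -0.78, "ty": -0.6, "tz": 0.04},
    {"tx": -0.78, "ty": -0.6, "tz": 0.04},
    {"tx": -0.78, "ty": -0.6, "tz": 0.04},
    {"tx": -0.78, "ty": -0.6, "tz": 0.04},
    {"tx": -0.78, "ty": -0.6, "tz": 0.04},
    {"tx": -0.78, "ty": -0.6, "tz": 0.04},
    {"tx": -0.78, "ty": -0.6, "tz": 0.04},
    {"tx": -0.78, "ty": -0.6, "tz": 0.04},
    {"tx": -0.78, "ty": -0.6, "tz": 0.04},
    {"tx": -0.78, "ty": -0.6, "tz": 0.04},
    {"tx": -0.78, "ty": -0.6, "tz": 0.04},
    {"tx": -0.78, "ty": -0.6, "tz": 0.04},
  ],
)

```text
validation failed for argument at $.st...
```

Request:
send_rows(
  steps=[
    {"rz": -1},
    {"rz": -1},
    {"rz": -1},
    {"rz": -1},
    {"rz": -1},
    {"rz": -1},
    {"rz": -1},
    {"rz": -1},
    {"rz": -1},
    {"rz": -1},
    {},
    {},
  ],
)

```text
validation failed for argument at $.st...
```

Run:
```python
from h import *
s=r.read_state();print(s['time_s'],s['q'],s['eef_pos'],Ro.from_quat(s['ee_rot']).as_matrix().round(3).tolist())
w=r.camera_model("wrist");a=r.grab_frame("wrist");cv2.imwrite("pics/w1.png",a)
import pickle;pickle.dump(w,open("w1.pkl","wb"))
print(proj(w,[[.525,.167,.03]]))
```

```text
0.1 [-1.31489458  0.32176745 -0.07003306  1.45155474  0.02259668  1.3707861
 -0.05692014] [0.15560606 0.63060856 0.23031952] [[-0.971, 0.239, -0.0], [0.239, 0.971, -0.002], [-0.0, -0.002, -1.0]]
[[ 25.08718979 590.61062946]]
```

View pics/w1.png

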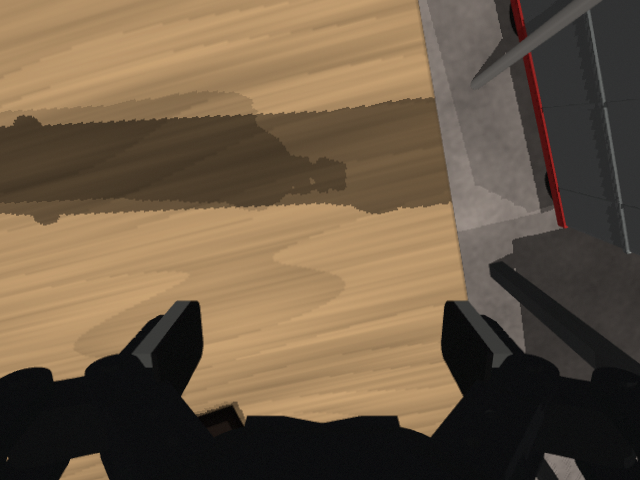

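The arm did not move: the picture shows only bare table from the start pose. The rows probably need all six numbers.

Request:
send_rows(
  steps=[
    {"tx": -0.78, "ty": -0.6, "tz": 0.04, "rx": 0, "ry": 0, "rz": 0},
    {"tx": -0.78, "ty": -0.6, "tz": 0.04, "rx": 0, "ry": 0, "rz": 0},
    {"tx": -0.78, "ty": -0.6, "tz": 0.04, "rx": 0, "ry": 0, "rz": 0},
    {"tx": -0.78, "ty": -0.6, "tz": 0.04, "rx": 0, "ry": 0, "rz": 0},
    {"tx": -0.78, "ty": -0.6, "tz": 0.04, "rx": 0, "ry": 0, "rz": 0},
    {"tx": -0.78, "ty": -0.6, "tz": 0.04, "rx": 0, "ry": 0, "rz": 0},
    {"tx": -0.78, "ty": -0.6, "tz": 0.04, "rx": 0, "ry": 0, "rz": 0},
    {"tx": -0.78, "ty": -0.6, "tz": 0.04, "rx": 0, "ry": 0, "rz": 0},
    {"tx": -0.78, "ty": -0.6, "tz": 0.04, "rx": 0, "ry": 0, "rz": 0},
    {"tx": -0.78, "ty": -0.6, "tz": 0.04, "rx": 0, "ry": 0, "rz": 0},
    {"tx": -0.78, "ty": -0.6, "tz": 0.04, "rx": 0, "ry": 0, "rz": 0},
    {"tx": -0.78, "ty": -0.6, "tz": 0.04, "rx": 0, "ry": 0, "rz": 0},
  ],
  hand=85,
)

```text
time_s: 1.15
eef_pos: [0.3402, 0.3991, 0.2191]
ee_rot: [0.121, 0.993, -0.0, -0.0]
contact_force: [-0.0, -0.0, -0.1]
grip_width: 0.0849
grip_force: 0.0
```

Request:
send_rows(
  steps=[
    {"tx": -0.78, "ty": -0.6, "tz": 0.04, "rx": 0, "ry": 0, "rz": 0},
    {"tx": -0.78, "ty": -0.6, "tz": 0.04, "rx": 0, "ry": 0, "rz": 0},
    {"tx": -0.78, "ty": -0.6, "tz": 0.04, "rx": 0, "ry": 0, "rz": 0},
    {"tx": -0.78, "ty": -0.6, "tz": 0.04, "rx": 0, "ry": 0, "rz": 0},
    {"tx": -0.78, "ty": -0.6, "tz": 0.04, "rx": 0, "ry": 0, "rz": 0},
    {"tx": -0.78, "ty": -0.6, "tz": 0.04, "rx": 0, "ry": 0, "rz": 0},
    {"tx": -0.78, "ty": -0.6, "tz": 0.04, "rx": 0, "ry": 0, "rz": 0},
    {"tx": -0.78, "ty": -0.6, "tz": 0.04, "rx": 0, "ry": 0, "rz": 0},
    {"tx": -0.78, "ty": -0.6, "tz": 0.04, "rx": 0, "ry": 0, "rz": 0},
    {"tx": -0.78, "ty": -0.6, "tz": 0.04, "rx": 0, "ry": 0, "rz": 0},
    {"tx": -0.78, "ty": -0.6, "tz": 0.04, "rx": 0, "ry": 0, "rz": 0},
    {"tx": -0.78, "ty": -0.6, "tz": 0.04, "rx": 0, "ry": 0, "rz": 0},
  ],
)

```text
time_s: 2.15
eef_pos: [0.5243, 0.1685, 0.2071]
ee_rot: [0.121, 0.993, -0.0, -0.0]
contact_force: [0.2, 0.6, -0.4]
grip_width: 0.0851
grip_force: 0.0
```

Request:
send_rows(
  steps=[
    {"tx": 0, "ty": 0, "tz": 0, "rx": 0, "ry": 0, "rz": -1},
    {"tx": 0, "ty": 0, "tz": 0, "rx": 0, "ry": 0, "rz": -1},
    {"tx": 0, "ty": 0, "tz": 0, "rx": 0, "ry": 0, "rz": -1},
    {"tx": 0, "ty": 0, "tz": 0, "rx": 0, "ry": 0, "rz": -1},
    {"tx": 0, "ty": 0, "tz": 0, "rx": 0, "ry": 0, "rz": -1},
    {"tx": 0, "ty": 0, "tz": 0, "rx": 0, "ry": 0, "rz": -1},
    {"tx": 0, "ty": 0, "tz": 0, "rx": 0, "ry": 0, "rz": -1},
    {"tx": 0, "ty": 0, "tz": 0, "rx": 0, "ry": 0, "rz": -1},
    {"tx": 0, "ty": 0, "tz": 0, "rx": 0, "ry": 0, "rz": -1},
    {"tx": 0, "ty": 0, "tz": 0, "rx": 0, "ry": 0, "rz": -1},
    {"tx": 0, "ty": 0, "tz": 0, "rx": 0, "ry": 0, "rz": 0},
    {"tx": 0, "ty": 0, "tz": 0, "rx": 0, "ry": 0, "rz": 0},
  ],
)

```text
time_s: 3.15
eef_pos: [0.5237, 0.1694, 0.2071]
ee_rot: [-0.309, 0.951, 0.0, -0.0]
contact_force: [-0.0, -0.2, -0.4]
grip_width: 0.0847
grip_force: 0.0
```

Run:
```python
from h import *
s=r.read_state();print(s['time_s'],s['q'],s['eef_pos'],Ro.from_quat(s['ee_rot']).as_matrix().round(3).tolist())
w=r.camera_model("wrist");a=r.grab_frame("wrist");cv2.imwrite("pics/w2.png",a)
import pickle;pickle.dump(w,open("w1.pkl","wb"))
print(proj(w,[[.525,.167,.03]]))
```

```text
3.15 [-0.65129834  0.12183078  0.31553107  1.74607996 -0.03941948  1.28020612
  1.87253839] [0.523709   0.16942456 0.20712007] [[-0.809, -0.588, -0.0], [-0.588, 0.809, -0.0], [0.0, 0.0, -1.0]]
[[318.71700501 215.34569162]]
```

View pics/w2.png

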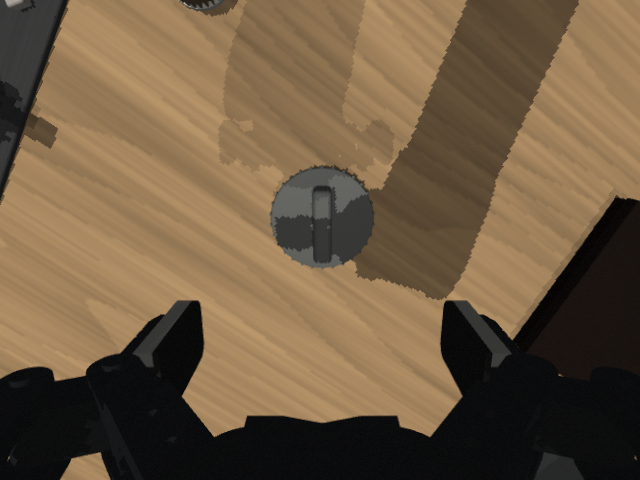

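The cover is right below: the flange circle spans about x 270–374 and y 166–269, and the bar is near vertical from (322,186) to (322,262).

Run:
```python
from h import *
import pickle
w=pickle.load(open("w1.pkl","rb"));a=cv2.imread("pics/w2.png")
hsv=cv2.cvtColor(a,cv2.COLOR_BGR2HSV)
m=((hsv[...,1]<70)).astype(np.uint8)*255;m[:155]=0;m[280:]=0;m[:,:255]=0;m[:,390:]=0
m=cv2.morphologyEx(m,cv2.MORPH_OPEN,np.ones((5,5)));m=cv2.morphologyEx(m,cv2.MORPH_CLOSE,np.ones((7,7)))
c=max(cv2.findContours(m,0,1)[0],key=cv2.contourArea)
P=plane(w,cv2.convexHull(c).reshape(-1,2),.03)
(cx,cy),rad=cv2.minEnclosingCircle(P[:,:2].astype(np.float32));print("circle",cx,cy,rad)
e=cv2.fitEllipse(P[:,:2].astype(np.float32));print(e)
print(plane(w,[[322,186],[322,262]],.06))
s=r.read_state();print("delta units",tooldelta(np.array([e[0][0],e[0][1],.03])-s['eef_pos']))
# bar edge: grad columns between rows 195..255
g=cv2.cvtColor(a,cv2.COLOR_BGR2GRAY).astype(int)
for y in(190,200,215,225,240,255):print(y,g[y,304:342].tolist())
```

```text
circle 0.5257461667060852 0.1704595386981964 0.042821597307920456
((0.525687038898468, 0.17053045332431793), (0.08378350734710693, 0.08416086435317993), 41.61550521850586)
[[0.50096977 0.15271328 0.06      ]
 [0.54744036 0.18652876 0.06      ]]
delta units [-0.09057351 -0.01175932  7.08601761]
190 [103, 103, 103, 102, 103, 103, 102, 89, 80, 49, 37, 39, 41, 45, 44, 44, 43, 36, 42, 44, 37, 34, 43, 45, 39, 35, 34, 55, 56, 58, 77, 98, 101, 102, 102, 101, 101, 102]
200 [101, 102, 102, 101, 102, 102, 102, 103, 69, 65, 77, 90, 92, 84, 91, 97, 99, 100, 99, 98, 99, 100, 99, 99, 89, 78, 64, 47, 55, 58, 57, 80, 98, 100, 101, 99, 101, 100]
215 [95, 100, 68, 73, 96, 99, 100, 86, 64, 68, 79, 89, 96, 98, 98, 98, 98, 99, 98, 99, 98, 98, 98, 97, 87, 76, 65, 50, 53, 57, 57, 57, 56, 56, 57, 56, 57, 56]
225 [54, 56, 56, 56, 55, 55, 80, 97, 80, 50, 46, 48, 53, 54, 53, 54, 55, 55, 56, 56, 55, 54, 56, 55, 69, 53, 44, 44, 55, 55, 57, 57, 57, 55, 56, 56, 56, 55]
240 [55, 54, 55, 56, 54, 56, 56, 41, 38, 38, 44, 49, 52, 53, 53, 55, 54, 55, 55, 54, 54, 54, 53, 54, 49, 48, 44, 44, 53, 56, 56, 56, 55, 55, 56, 55, 55, 55]
255 [96, 97, 97, 98, 97, 97, 97, 96, 97, 52, 42, 47, 51, 53, 54, 53, 54, 53, 52, 53, 52, 53, 53, 54, 51, 48, 43, 62, 79, 94, 96, 97, 84, 62, 56, 55, 54, 55]
```

Request:
send_rows(
  steps=[
    {"tx": -0.09, "ty": -0.01, "tz": 0.8, "rx": 0, "ry": 0, "rz": 0},
    {"tx": 0, "ty": 0, "tz": 0.9, "rx": 0, "ry": 0, "rz": 0},
    {"tx": 0, "ty": 0, "tz": 1, "rx": 0, "ry": 0, "rz": 0},
    {"tx": 0, "ty": 0, "tz": 1, "rx": 0, "ry": 0, "rz": 0},
    {"tx": 0, "ty": 0, "tz": 1, "rx": 0, "ry": 0, "rz": 0},
    {"tx": 0, "ty": 0, "tz": 0.9, "rx": 0, "ry": 0, "rz": 0},
    {"tx": 0, "ty": 0, "tz": 0.6, "rx": 0, "ry": 0, "rz": 0},
    {"tx": 0, "ty": 0, "tz": 0.4, "rx": 0, "ry": 0, "rz": 0},
    {"tx": 0, "ty": 0, "tz": 0.3, "rx": 0, "ry": 0, "rz": 0},
    {"tx": 0, "ty": 0, "tz": 0, "rx": 0, "ry": 0, "rz": 0},
  ],
)

```text
time_s: 4.03
eef_pos: [0.5251, 0.1704, 0.0336]
ee_rot: [-0.31, 0.951, -0.0, -0.001]
contact_force: [-0.1, -0.7, -0.5]
grip_width: 0.0853
grip_force: 0.0
```

Request:
send_rows(
  steps=[
    {"tx": 0, "ty": 0, "tz": 0, "rx": 0, "ry": 0, "rz": 0},
    {"tx": 0, "ty": 0, "tz": 0, "rx": 0, "ry": 0, "rz": 0},
    {"tx": 0, "ty": 0, "tz": 0, "rx": 0, "ry": 0, "rz": 0},
    {"tx": 0, "ty": 0, "tz": 0, "rx": 0, "ry": 0, "rz": 0},
    {"tx": 0, "ty": 0, "tz": 0, "rx": 0, "ry": 0, "rz": 0},
    {"tx": 0, "ty": 0, "tz": 0, "rx": 0, "ry": 0, "rz": 0},
    {"tx": 0, "ty": 0, "tz": 0, "rx": 0, "ry": 0, "rz": 0},
    {"tx": 0, "ty": 0, "tz": 0, "rx": 0, "ry": 0, "rz": 0},
  ],
  hand=5,
  grip_force=80,
)

```text
time_s: 4.7
eef_pos: [0.5262, 0.171, 0.0355]
ee_rot: [-0.31, 0.951, 0.0, 0.001]
contact_force: [-1.0, 0.0, 4.5]
grip_width: 0.0122
grip_force: 78.7
```

Request:
send_rows(
  steps=[
    {"tx": 0, "ty": 0, "tz": -0.2, "rx": 0, "ry": 0, "rz": 0},
    {"tx": 0, "ty": 0, "tz": -0.4, "rx": 0, "ry": 0, "rz": 0},
    {"tx": 0, "ty": 0, "tz": -0.8, "rx": 0, "ry": 0, "rz": 0},
    {"tx": 0, "ty": 0, "tz": -1, "rx": 0, "ry": 0, "rz": 0},
    {"tx": 0, "ty": 0, "tz": -1, "rx": 0, "ry": 0, "rz": 0},
    {"tx": 0, "ty": 0, "tz": -1, "rx": 0, "ry": 0, "rz": 0},
    {"tx": 0, "ty": 0, "tz": -1, "rx": 0, "ry": 0, "rz": 0},
    {"tx": 0, "ty": 0, "tz": -1, "rx": 0, "ry": 0, "rz": 0},
    {"tx": 0, "ty": 0, "tz": -1, "rx": 0, "ry": 0, "rz": 0},
    {"tx": 0, "ty": 0, "tz": -0.8, "rx": 0, "ry": 0, "rz": 0},
    {"tx": 0, "ty": 0, "tz": -0.4, "rx": 0, "ry": 0, "rz": 0},
  ],
)

```text
time_s: 5.62
eef_pos: [0.5268, 0.1707, 0.2533]
ee_rot: [-0.31, 0.951, 0.0, 0.002]
contact_force: [0.1, 0.2, -2.0]
grip_width: 0.0127
grip_force: 78.0
```

Request:
send_rows(
  steps=[
    {"tx": 0.4, "ty": -0.7, "tz": 0, "rx": 0, "ry": 0, "rz": 0},
    {"tx": 0.5, "ty": -0.9, "tz": 0, "rx": 0, "ry": 0, "rz": 0},
    {"tx": 0.55, "ty": -0.95, "tz": 0, "rx": 0, "ry": 0, "rz": 0},
    {"tx": 0.55, "ty": -0.95, "tz": 0, "rx": 0, "ry": 0, "rz": 0},
    {"tx": 0.55, "ty": -0.95, "tz": 0, "rx": 0, "ry": 0, "rz": 0},
    {"tx": 0.55, "ty": -0.95, "tz": 0, "rx": 0, "ry": 0, "rz": 0},
    {"tx": 0.55, "ty": -0.95, "tz": 0, "rx": 0, "ry": 0, "rz": 0},
    {"tx": 0.55, "ty": -0.95, "tz": 0, "rx": 0, "ry": 0, "rz": 0},
    {"tx": 0.55, "ty": -0.95, "tz": 0, "rx": 0, "ry": 0, "rz": 0},
    {"tx": 0.55, "ty": -0.95, "tz": 0, "rx": 0, "ry": 0, "rz": 0},
    {"tx": 0.38, "ty": -0.66, "tz": 0, "rx": 0, "ry": 0, "rz": 0},
    {"tx": 0, "ty": 0, "tz": 0, "rx": 0, "ry": 0, "rz": 0},
  ],
)

```text
time_s: 6.62
eef_pos: [0.5554, -0.1185, 0.2495]
ee_rot: [-0.306, 0.952, -0.001, -0.001]
contact_force: [-0.2, -1.1, -1.6]
grip_width: 0.0122
grip_force: 78.2
```

Request:
send_rows(
  steps=[
    {"tx": 0, "ty": 0, "tz": 0, "rx": 0, "ry": 0, "rz": 0},
    {"tx": 0, "ty": 0, "tz": 0, "rx": 0, "ry": 0, "rz": 0},
    {"tx": 0, "ty": 0, "tz": 0, "rx": 0, "ry": 0, "rz": 0},
  ],
)

```text
time_s: 6.87
eef_pos: [0.5565, -0.1105, 0.2494]
ee_rot: [-0.311, 0.95, 0.001, -0.0]
contact_force: [-0.1, 0.6, -2.5]
grip_width: 0.0125
grip_force: 78.2
```

Run:
```python
from h import *
s=r.read_state();print(s['time_s'],s['q'],s['eef_pos'],s['contact_force'],s['moment'],s['grip_width'],Ro.from_quat(s['ee_rot']).as_matrix().round(3).tolist())
w=r.camera_model("wrist");a=r.grab_frame("wrist");cv2.imwrite("pics/w3.png",a)
import pickle;pickle.dump(w,open("w3.pkl","wb"))
print(proj(w,[[.491,-.159,.09]]))
```

```text
6.8667 [-0.34556225  0.14347672  0.55140205  1.65290717 -0.07730797  1.36773602
  2.4208198 ] [ 0.55646177 -0.11046879  0.24942699] [-0.09994356  0.55154532 -2.46192789] [ 0.07872427 -0.01138482  0.02614193] 0.012492341842703258 [[-0.806, -0.592, -0.001], [-0.592, 0.806, 0.001], [0.0, 0.001, -1.0]]
[[321.47207039 109.21419401]]
```

View pics/w3.png

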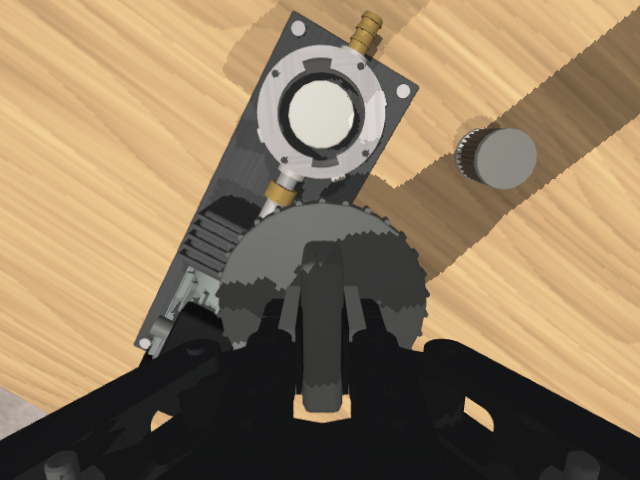

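The pot mouth is seen at about (321,110), with dark slots near (317,66) and (326,165). I need an enlargement to get the slot line.

Run:
```python
import cv2
a=cv2.imread("pics/w3.png")[35:190,245:400]
b=cv2.resize(a,None,fx=3.8,fy=3.8,interpolation=cv2.INTER_CUBIC)
b=cv2.convertScaleAbs(b,alpha=1.3)
cv2.imwrite("pics/w3c.png",b)
```

```text
(no output)
```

View pics/w3c.png

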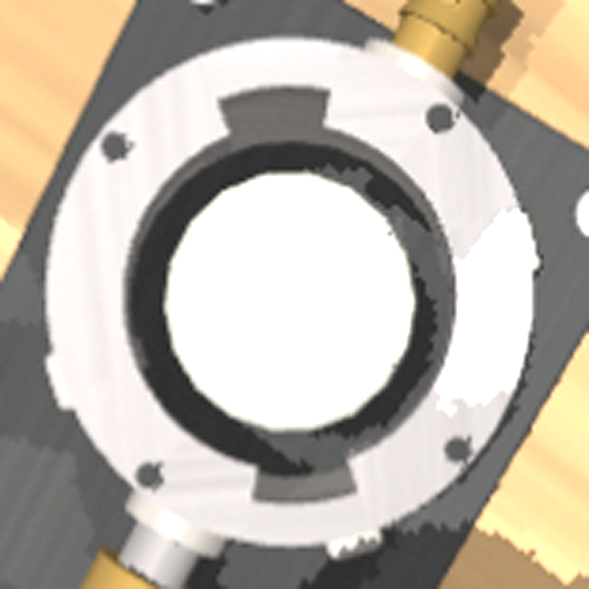

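The crop shows the upper slot's outer corners at (219,100) and (329,90), and the lower slot's at (252,498) and (355,492). The four rim screws are at (115,146), (440,118), (148,475) and (458,450).

Run:
```python
from h import *
import pickle
w=pickle.load(open("w3.pkl","rb"));a=cv2.imread("pics/w3.png")
def f(p): p=np.array(p,float); return plane(w,np.c_[(p[:,0]+.5)/3.8-.5+245,(p[:,1]+.5)/3.8-.5+35],.09)[:,:2]
S=f([[115,146],[440,118],[458,450],[148,475]]);print("screws",S.mean(0),np.linalg.norm(S-S.mean(0),axis=1))
L=f([[219,100],[329,90],[252,498],[355,492]]);u=L[:2].mean(0);l=L[2:].mean(0)
print("slots mid",(u+l)/2,"span",np.linalg.norm(u-l),"angle",np.degrees(np.arctan2(*(u-l)[::-1])),"widths",np.linalg.norm(L[0]-L[1]),np.linalg.norm(L[2]-L[3]))
# outer rim: bright low-sat region, points kept at the 46 mm radius
E=f([[46,290],[533,285],[300,38],[290,546],[70,180],[505,180],[210,58]]);
A=np.c_[2*E,np.ones(len(E))];x=np.linalg.lstsq(A,(E**2).sum(1),rcond=None)[0];print("rim",x[:2],np.sqrt(x[2]+x[:2]@x[:2]))
st=f([[460,10],[435,65]]);print("stub dir",np.degrees(np.arctan2(*(st[0]-S.mean(0))[::-1])))
s=r.read_state();R=Ro.from_quat(s['ee_rot']).as_matrix();print("tool x ang",np.degrees(np.arctan2(R[1,0],R[0,0])))
# held bar: top edges in image, rows -> at TCP z+25
zt=s['eef_pos'][2]+.0255
b=plane(w,[[302,405],[341,405],[306,245],[339,245]],zt)[:,:2];print("bar mm",np.linalg.norm(b[0]-b[1])*1e3,"mid near/far in tool mm",((np.array([b[:2].mean(0),b[2:].mean(0)])-s['eef_pos'][:2])@R[:2,:2]*1e3).round(1).tolist())
```

```text
screws [ 0.49378181 -0.15735637] [0.04239797 0.04243591 0.04250801 0.04247533]
slots mid [ 0.49386822 -0.15755277] span 0.0725936004375668 angle -139.3416421019375 widths 0.02018215043602258 0.020060142093171064
rim [ 0.49416834 -0.15734615] 0.04581802155886578
stub dir -174.91508437427865
tool x ang -143.71637991827058
bar mm 13.220055547598966 mid near/far in tool mm [[-22.3, -0.6], [34.1, -0.3]]
```

Request:
send_rows(
  steps=[
    {"tx": 0, "ty": 0, "tz": 0, "rx": 0, "ry": 0, "rz": 0.5},
    {"tx": 0, "ty": 0, "tz": 0, "rx": 0, "ry": 0, "rz": 1},
    {"tx": 0, "ty": 0, "tz": 0, "rx": 0, "ry": 0, "rz": 1},
    {"tx": 0, "ty": 0, "tz": 0, "rx": 0, "ry": 0, "rz": 1},
    {"tx": 0, "ty": 0, "tz": 0, "rx": 0, "ry": 0, "rz": 1},
    {"tx": 0, "ty": 0, "tz": 0, "rx": 0, "ry": 0, "rz": 1},
    {"tx": 0, "ty": 0, "tz": 0, "rx": 0, "ry": 0, "rz": 1},
    {"tx": 0, "ty": 0, "tz": 0, "rx": 0, "ry": 0, "rz": 1},
    {"tx": 0, "ty": 0, "tz": 0, "rx": 0, "ry": 0, "rz": 1},
    {"tx": 0, "ty": 0, "tz": 0, "rx": 0, "ry": 0, "rz": 1},
    {"tx": 0, "ty": 0, "tz": 0, "rx": 0, "ry": 0, "rz": 1},
    {"tx": 0, "ty": 0, "tz": 0, "rx": 0, "ry": 0, "rz": 1},
  ],
)

```text
time_s: 7.92
eef_pos: [0.5566, -0.1108, 0.2498]
ee_rot: [0.186, 0.982, 0.0, -0.0]
contact_force: [-0.1, -0.1, -2.1]
grip_width: 0.0125
grip_force: 78.2
```

Request:
send_rows(
  steps=[
    {"tx": 0, "ty": 0, "tz": 0, "rx": 0, "ry": 0, "rz": 1},
    {"tx": 0, "ty": 0, "tz": 0, "rx": 0, "ry": 0, "rz": 1},
    {"tx": 0, "ty": 0, "tz": 0, "rx": 0, "ry": 0, "rz": 1},
    {"tx": 0, "ty": 0, "tz": 0, "rx": 0, "ry": 0, "rz": 1},
    {"tx": 0, "ty": 0, "tz": 0, "rx": 0, "ry": 0, "rz": 1},
    {"tx": 0, "ty": 0, "tz": 0, "rx": 0, "ry": 0, "rz": 1},
    {"tx": 0, "ty": 0, "tz": 0, "rx": 0, "ry": 0, "rz": 1},
    {"tx": 0, "ty": 0, "tz": 0, "rx": 0, "ry": 0, "rz": 1},
    {"tx": 0, "ty": 0, "tz": 0, "rx": 0, "ry": 0, "rz": 1},
    {"tx": 0, "ty": 0, "tz": 0, "rx": 0, "ry": 0, "rz": 1},
    {"tx": 0, "ty": 0, "tz": 0, "rx": 0, "ry": 0, "rz": 1},
    {"tx": 0, "ty": 0, "tz": 0, "rx": 0, "ry": 0, "rz": 1},
  ],
)

```text
time_s: 8.92
eef_pos: [0.5566, -0.1108, 0.2498]
ee_rot: [0.653, 0.758, 0.0, -0.0]
contact_force: [-1.8, 0.5, -0.8]
grip_width: 0.0124
grip_force: 78.2
```

Request:
send_rows(
  steps=[
    {"tx": 0, "ty": 0, "tz": 0, "rx": 0, "ry": 0, "rz": 1},
    {"tx": 0, "ty": 0, "tz": 0, "rx": 0, "ry": 0, "rz": 1},
    {"tx": 0, "ty": 0, "tz": 0, "rx": 0, "ry": 0, "rz": 1},
    {"tx": 0, "ty": 0, "tz": 0, "rx": 0, "ry": 0, "rz": 1},
    {"tx": 0, "ty": 0, "tz": 0, "rx": 0, "ry": 0, "rz": 1},
    {"tx": 0, "ty": 0, "tz": 0, "rx": 0, "ry": 0, "rz": 1},
    {"tx": 0, "ty": 0, "tz": 0, "rx": 0, "ry": 0, "rz": 1},
    {"tx": 0, "ty": 0, "tz": 0, "rx": 0, "ry": 0, "rz": 1},
    {"tx": 0, "ty": 0, "tz": 0, "rx": 0, "ry": 0, "rz": 1},
    {"tx": 0, "ty": 0, "tz": 0, "rx": 0, "ry": 0, "rz": 1},
    {"tx": 0, "ty": 0, "tz": 0, "rx": 0, "ry": 0, "rz": 1},
    {"tx": 0, "ty": 0, "tz": 0, "rx": 0, "ry": 0, "rz": 0.6},
  ],
)

```text
time_s: 9.92
eef_pos: [0.5566, -0.1108, 0.2498]
ee_rot: [0.938, 0.346, 0.0, -0.0]
contact_force: [-0.6, 0.1, -1.6]
grip_width: 0.0123
grip_force: 78.2
```

Request:
send_rows(
  steps=[
    {"tx": 0, "ty": 0, "tz": 0, "rx": 0, "ry": 0, "rz": 0},
    {"tx": 0, "ty": 0, "tz": 0, "rx": 0, "ry": 0, "rz": 0},
    {"tx": 0, "ty": 0, "tz": 0, "rx": 0, "ry": 0, "rz": 0},
    {"tx": 0, "ty": 0, "tz": 0, "rx": 0, "ry": 0, "rz": 0},
  ],
)

```text
time_s: 10.25
eef_pos: [0.5566, -0.1118, 0.2499]
ee_rot: [0.937, 0.348, 0.0, -0.0]
contact_force: [0.2, 0.9, -2.1]
grip_width: 0.0124
grip_force: 78.2
```

```bash
cat >> h.py <<'E'
P=np.array([.4939,-.1574])
def rep(tgt=P,off=(.0008,-.0002),slot=40.7):
    s=r.read_state();R=Ro.from_quat(s['ee_rot']).as_matrix();p=np.array(s['eef_pos'])
    b=p+R@np.array([*off,0])
    print("t",s['time_s'],"tcp",p.round(4),"q7 %.2f q6 %.2f"%(s['q'][6],s['q'][5]),"F",np.round(s['contact_force'],1),"M",np.round(s['moment'],2),"w",round(s['grip_width'],4))
    print("tilt mrad",(R[:2,2]*1e3).round(1),"toolx-slot deg",np.degrees(np.arctan2(R[1,0],R[0,0]))-slot)
    print("to-go units tool",(R.T@np.array([tgt[0]-b[0],tgt[1]-b[1],0])/.025).round(3),"plug end z",p[2]-.0355)
E
python3 -c "from h import *;rep()"
```

```text
t 10.25 tcp [ 0.5566 -0.1118  0.2499] q7 -0.60 q6 1.37 F [ 0.2  0.9 -2.1] M [0.01 0.04 0.02] w 0.0124
tilt mrad [0.2 0.3] toolx-slot deg 0.03958238115971113
to-go units tool [-3.124e+00 -2.460e-01 -1.000e-03] plug end z 0.21435954622761572
```

Request:
send_rows(
  steps=[
    {"tx": -0.4, "ty": -0.05, "tz": 0, "rx": 0, "ry": 0, "rz": 0},
    {"tx": -0.8, "ty": -0.06, "tz": 0, "rx": 0, "ry": 0, "rz": 0},
    {"tx": -0.9, "ty": -0.06, "tz": 0, "rx": 0, "ry": 0, "rz": 0},
    {"tx": -0.7, "ty": -0.05, "tz": 0, "rx": 0, "ry": 0, "rz": 0},
    {"tx": -0.32, "ty": -0.03, "tz": 0.4, "rx": 0, "ry": 0, "rz": 0},
    {"tx": 0, "ty": 0, "tz": 0.8, "rx": 0, "ry": 0, "rz": 0},
    {"tx": 0, "ty": 0, "tz": 0.9, "rx": 0, "ry": 0, "rz": 0},
    {"tx": 0, "ty": 0, "tz": 0.9, "rx": 0, "ry": 0, "rz": 0},
    {"tx": 0, "ty": 0, "tz": 0.8, "rx": 0, "ry": 0, "rz": 0},
    {"tx": 0, "ty": 0, "tz": 0.5, "rx": 0, "ry": 0, "rz": 0},
    {"tx": 0, "ty": 0, "tz": 0.2, "rx": 0, "ry": 0, "rz": 0},
    {"tx": 0, "ty": 0, "tz": 0, "rx": 0, "ry": 0, "rz": 0},
  ],
)

```text
time_s: 11.25
eef_pos: [0.4924, -0.1583, 0.1365]
ee_rot: [0.938, 0.347, -0.001, -0.0]
contact_force: [0.3, 0.2, -2.1]
grip_width: 0.013
grip_force: 78.3
```

Request:
send_rows(
  steps=[
    {"tx": 0, "ty": 0, "tz": 0, "rx": 0, "ry": 0, "rz": 0},
    {"tx": 0, "ty": 0, "tz": 0, "rx": 0, "ry": 0, "rz": 0},
    {"tx": 0, "ty": 0, "tz": 0, "rx": 0, "ry": 0, "rz": 0},
  ],
)

```text
time_s: 11.5
eef_pos: [0.4942, -0.1585, 0.1385]
ee_rot: [0.938, 0.347, 0.001, 0.0]
contact_force: [0.5, -0.3, -1.6]
grip_width: 0.0129
grip_force: 78.3
```

```bash
python3 -c "
from h import *
rep()
cv2.imwrite('pics/s4.png',cv2.resize(r.grab_frame('side')[190:350,260:480],None,fx=3,fy=3))"
```

```text
t 11.5 tcp [ 0.4942 -0.1585  0.1385] q7 -0.49 q6 1.13 F [ 0.5 -0.3 -1.6] M [-0.04  0.01 -0.07] w 0.0129
tilt mrad [2.2 0. ] toolx-slot deg -0.04681634073575225
to-go units tool [-0.012 -0.032 -0.   ] plug end z 0.10298370691387243
```

View pics/s4.png

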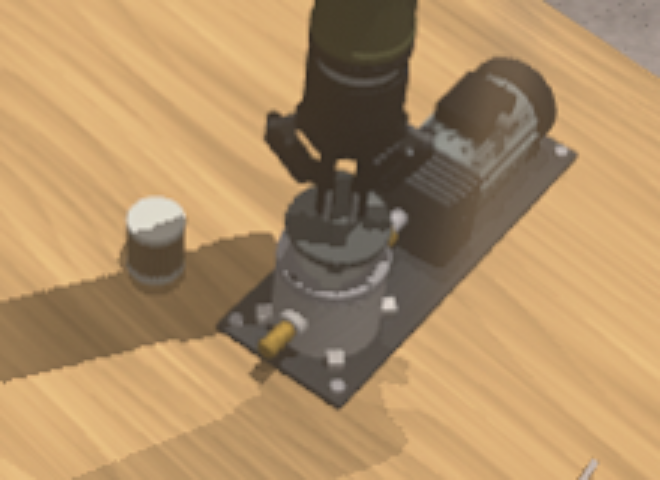

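The side view shows the cover held centred above the pot, clear of the pump block. Next I lower it in small steps.

Request:
send_rows(
  steps=[
    {"tx": -0.01, "ty": -0.03, "tz": 0.2, "rx": 0, "ry": 0, "rz": 0},
    {"tx": 0, "ty": 0, "tz": 0.25, "rx": 0, "ry": 0, "rz": 0},
    {"tx": 0, "ty": 0, "tz": 0.15, "rx": 0, "ry": 0, "rz": 0},
    {"tx": 0, "ty": 0, "tz": 0.08, "rx": 0, "ry": 0, "rz": 0},
    {"tx": 0, "ty": 0, "tz": 0, "rx": 0, "ry": 0, "rz": 0},
    {"tx": 0, "ty": 0, "tz": 0, "rx": 0, "ry": 0, "rz": 0},
  ],
)

```text
time_s: 12.05
eef_pos: [0.4926, -0.1578, 0.1201]
ee_rot: [0.938, 0.347, -0.0, -0.0]
contact_force: [0.3, -0.0, -2.2]
grip_width: 0.0125
grip_force: 78.4
```

Request:
send_rows(
  steps=[
    {"tx": 0, "ty": 0, "tz": 0.06, "rx": 0, "ry": 0, "rz": 0},
    {"tx": 0, "ty": 0, "tz": 0.06, "rx": 0, "ry": 0, "rz": 0},
    {"tx": 0, "ty": 0, "tz": 0.06, "rx": 0, "ry": 0, "rz": 0},
    {"tx": 0, "ty": 0, "tz": 0, "rx": 0, "ry": 0, "rz": 0},
  ],
)

```text
time_s: 12.38
eef_pos: [0.4936, -0.1574, 0.1161]
ee_rot: [0.938, 0.348, 0.001, 0.0]
contact_force: [3.4, 1.2, -0.7]
grip_width: 0.0127
grip_force: 78.4
```

```bash
python3 -c "
from h import *
rep()"
```

```text
t 12.3833 tcp [ 0.4936 -0.1574  0.1161] q7 -0.47 q6 1.09 F [ 3.4  1.2 -0.7] M [ 0.33 -0.59  0.04] w 0.0127
tilt mrad [2.1 0.3] toolx-slot deg -0.027983408787605413
to-go units tool [-0.022  0.015 -0.   ] plug end z 0.08057541946524155
```

Request:
send_rows(
  steps=[
    {"tx": 0.04, "ty": 0.01, "tz": 0, "rx": 0, "ry": 0, "rz": 0},
    {"tx": 0, "ty": 0, "tz": 0.06, "rx": 0, "ry": 0, "rz": 0},
    {"tx": 0, "ty": 0, "tz": 0.06, "rx": 0, "ry": 0, "rz": 0},
    {"tx": 0, "ty": 0, "tz": 0, "rx": 0, "ry": 0, "rz": 0},
    {"tx": 0, "ty": 0, "tz": 0, "rx": 0, "ry": 0, "rz": 0},
  ],
)

```text
time_s: 12.8
eef_pos: [0.4936, -0.1573, 0.1128]
ee_rot: [0.938, 0.347, 0.0, -0.0]
contact_force: [1.0, 0.9, 1.2]
grip_width: 0.0124
grip_force: 78.7
```

```bash
python3 -c "
from h import *
rep()"
```

```text
t 12.8 tcp [ 0.4936 -0.1573  0.1128] q7 -0.47 q6 1.09 F [1.  0.9 1.2] M [ 0.35 -0.23 -0.  ] w 0.0124
tilt mrad [0.  0.3] toolx-slot deg -0.0566085518891839
to-go units tool [-0.026  0.02  -0.   ] plug end z 0.07730512684259877
```

Request:
send_rows(
  steps=[
    {"tx": 0, "ty": 0, "tz": 0.06, "rx": 0, "ry": 0, "rz": 0},
    {"tx": 0, "ty": 0, "tz": 0.06, "rx": 0, "ry": 0, "rz": 0},
    {"tx": 0, "ty": 0, "tz": 0.06, "rx": 0, "ry": 0, "rz": 0},
    {"tx": 0, "ty": 0, "tz": 0.06, "rx": 0, "ry": 0, "rz": 0},
    {"tx": 0, "ty": 0, "tz": 0, "rx": 0, "ry": 0, "rz": 0},
    {"tx": 0, "ty": 0, "tz": 0, "rx": 0, "ry": 0, "rz": 0},
  ],
)

```text
time_s: 13.3
eef_pos: [0.4937, -0.1573, 0.1071]
ee_rot: [0.938, 0.347, 0.0, -0.0]
contact_force: [-0.2, 1.7, 5.9]
grip_width: 0.0122
grip_force: 79.4
```

```bash
python3 -c "
from h import *
rep()"
```

```text
t 13.3 tcp [ 0.4937 -0.1573  0.1071] q7 -0.46 q6 1.08 F [-0.2  1.7  5.9] M [ 0.51  0.09 -0.03] w 0.0122
tilt mrad [0.2 0.4] toolx-slot deg -0.054616640532287875
to-go units tool [-0.029  0.017 -0.   ] plug end z 0.07158392944939895
```

Request:
send_rows(
  steps=[
    {"tx": 0, "ty": 0, "tz": 0.06, "rx": 0, "ry": 0, "rz": 0},
    {"tx": 0, "ty": 0, "tz": 0.06, "rx": 0, "ry": 0, "rz": 0},
    {"tx": 0, "ty": 0, "tz": 0, "rx": 0, "ry": 0, "rz": 0},
    {"tx": 0, "ty": 0, "tz": 0, "rx": 0, "ry": 0, "rz": 0},
    {"tx": 0, "ty": 0, "tz": 0, "rx": 0, "ry": 0, "rz": 0},
  ],
)

```text
time_s: 13.72
eef_pos: [0.4937, -0.1573, 0.1044]
ee_rot: [0.938, 0.347, 0.0, -0.0]
contact_force: [-1.2, 2.1, 7.1]
grip_width: 0.0127
grip_force: 79.7
```

```bash
python3 -c "
from h import *
rep()"
```

```text
t 13.7167 tcp [ 0.4937 -0.1573  0.1044] q7 -0.46 q6 1.07 F [-1.2  2.1  7.1] M [0.56 0.4  0.03] w 0.0127
tilt mrad [0.1 0.6] toolx-slot deg -0.055651408775453604
to-go units tool [-0.028  0.016 -0.   ] plug end z 0.06888700983995075
```

Request:
send_rows(
  steps=[
    {"tx": 0, "ty": 0, "tz": 0, "rx": 0, "ry": 0, "rz": 0.5},
    {"tx": 0, "ty": 0, "tz": 0, "rx": 0, "ry": 0, "rz": 0.5},
    {"tx": 0, "ty": 0, "tz": 0, "rx": 0, "ry": 0, "rz": 0.5},
    {"tx": 0, "ty": 0, "tz": 0, "rx": 0, "ry": 0, "rz": 0.5},
    {"tx": 0, "ty": 0, "tz": 0, "rx": 0, "ry": 0, "rz": 0},
  ],
)

```text
time_s: 14.13
eef_pos: [0.4945, -0.1582, 0.1048]
ee_rot: [0.965, 0.263, 0.001, 0.001]
contact_force: [-0.4, 0.7, 8.2]
grip_width: 0.0124
grip_force: 79.6
```

```bash
python3 -c "
from h import *
rep()"
```

```text
t 14.1333 tcp [ 0.4945 -0.1582  0.1048] q7 -0.63 q6 1.07 F [-0.4  0.7  8.2] M [0.18 0.01 0.  ] w 0.0124
tilt mrad [ 2.1 -0.8] toolx-slot deg -10.178846118916848
to-go units tool [-0.037 -0.032 -0.   ] plug end z 0.06932856739244722
```

Request:
send_rows(
  steps=[
    {"tx": 0, "ty": 0, "tz": 0.01, "rx": 0, "ry": 0, "rz": 0.7},
    {"tx": 0, "ty": 0, "tz": 0, "rx": 0, "ry": 0, "rz": 0.7},
    {"tx": 0, "ty": 0, "tz": 0, "rx": 0, "ry": 0, "rz": 0.7},
    {"tx": 0, "ty": 0, "tz": 0, "rx": 0, "ry": 0, "rz": 0.7},
    {"tx": 0, "ty": 0, "tz": 0, "rx": 0, "ry": 0, "rz": 0.7},
    {"tx": 0, "ty": 0, "tz": 0, "rx": 0, "ry": 0, "rz": 0.7},
    {"tx": 0, "ty": 0, "tz": 0, "rx": 0, "ry": 0, "rz": 0.7},
    {"tx": 0, "ty": 0, "tz": 0, "rx": 0, "ry": 0, "rz": 0.7},
    {"tx": 0, "ty": 0, "tz": 0, "rx": 0, "ry": 0, "rz": 0.7},
    {"tx": 0, "ty": 0, "tz": 0, "rx": 0, "ry": 0, "rz": 0.7},
    {"tx": 0, "ty": 0, "tz": 0, "rx": 0, "ry": 0, "rz": 0.7},
    {"tx": 0, "ty": 0, "tz": 0, "rx": 0, "ry": 0, "rz": 0},
  ],
)

```text
time_s: 15.13
eef_pos: [0.4943, -0.1586, 0.1045]
ee_rot: [0.998, -0.07, 0.001, 0.001]
contact_force: [-1.0, -0.2, 8.5]
grip_width: 0.0129
grip_force: 79.7
```

```bash
python3 -c "
from h import *
rep()"
```

```text
t 15.1333 tcp [ 0.4943 -0.1586  0.1045] q7 -1.27 q6 1.07 F [-1.  -0.2  8.5] M [ 0.03  0.14 -0.02] w 0.0129
tilt mrad [ 1.7 -1.2] toolx-slot deg -48.74206389969925
to-go units tool [-0.052 -0.036 -0.   ] plug end z 0.06903524534922745
```

Request:
send_rows(
  steps=[
    {"tx": 0, "ty": 0, "tz": 0, "rx": 0, "ry": 0, "rz": 0.4},
    {"tx": 0, "ty": 0, "tz": 0, "rx": 0, "ry": 0, "rz": 0.4},
    {"tx": 0, "ty": 0, "tz": 0, "rx": 0, "ry": 0, "rz": 0.4},
    {"tx": 0, "ty": 0, "tz": 0, "rx": 0, "ry": 0, "rz": 0.4},
    {"tx": 0, "ty": 0, "tz": 0, "rx": 0, "ry": 0, "rz": 0},
    {"tx": 0, "ty": 0, "tz": 0, "rx": 0, "ry": 0, "rz": 0},
  ],
)

```text
time_s: 15.63
eef_pos: [0.4942, -0.1585, 0.1045]
ee_rot: [0.99, -0.138, 0.001, 0.0]
contact_force: [0.0, 0.2, 8.1]
grip_width: 0.0125
grip_force: 79.7
```

```bash
python3 -c "
from h import *
rep()"
```

```text
t 15.6333 tcp [ 0.4942 -0.1585  0.1045] q7 -1.40 q6 1.07 F [0.  0.2 8.1] M [0.13 0.13 0.02] w 0.0125
tilt mrad [ 1.6 -1.1] toolx-slot deg -56.59156471586999
to-go units tool [-0.057 -0.031 -0.   ] plug end z 0.06901694267660702
```

Request:
send_rows(
  steps=[
    {"tx": 0, "ty": 0, "tz": 0, "rx": 0, "ry": 0, "rz": 0.3},
    {"tx": 0, "ty": 0, "tz": 0, "rx": 0, "ry": 0, "rz": 0.3},
    {"tx": 0, "ty": 0, "tz": 0, "rx": 0, "ry": 0, "rz": 0},
    {"tx": 0, "ty": 0, "tz": 0, "rx": 0, "ry": 0, "rz": 0},
  ],
)

```text
time_s: 15.97
eef_pos: [0.4947, -0.1578, 0.1046]
ee_rot: [0.987, -0.164, 0.001, 0.0]
contact_force: [-0.1, 0.9, 7.6]
grip_width: 0.013
grip_force: 79.7
```

```bash
python3 -c "
from h import *
rep()"
```

```text
t 15.9667 tcp [ 0.4947 -0.1578  0.1046] q7 -1.45 q6 1.07 F [-0.1  0.9  7.6] M [ 0.34 -0.07  0.09] w 0.013
tilt mrad [ 2.3 -0.4] toolx-slot deg -59.539184519395285
to-go units tool [-0.068  0.003 -0.   ] plug end z 0.0690779938277454
```

Request:
send_rows(
  steps=[
    {"tx": 0, "ty": 0, "tz": 0, "rx": 0, "ry": 0, "rz": 0.3},
    {"tx": 0, "ty": 0, "tz": 0, "rx": 0, "ry": 0, "rz": 0},
    {"tx": 0, "ty": 0, "tz": 0, "rx": 0, "ry": 0, "rz": 0},
  ],
)

```text
time_s: 16.22
eef_pos: [0.495, -0.1572, 0.1046]
ee_rot: [0.984, -0.176, 0.001, -0.0]
contact_force: [1.4, 2.0, 7.2]
grip_width: 0.0124
grip_force: 79.6
```

```bash
python3 -c "
from h import *
rep()"
```

```text
t 16.2167 tcp [ 0.495  -0.1572  0.1046] q7 -1.47 q6 1.07 F [1.4 2.  7.2] M [ 0.54 -0.21  0.17] w 0.0124
tilt mrad [2.8 0.1] toolx-slot deg -61.00612734700674
to-go units tool [-0.073  0.03  -0.   ] plug end z 0.06909637765807883
```

Request:
send_rows(
  steps=[
    {"tx": -0.04, "ty": 0.02, "tz": 0, "rx": 0, "ry": 0, "rz": 0.3},
    {"tx": 0, "ty": 0, "tz": 0, "rx": 0, "ry": 0, "rz": 0},
    {"tx": 0, "ty": 0, "tz": 0, "rx": 0, "ry": 0, "rz": 0},
  ],
)

```text
time_s: 16.47
eef_pos: [0.4951, -0.1569, 0.1047]
ee_rot: [0.982, -0.188, 0.002, -0.0]
contact_force: [4.4, 2.3, 5.3]
grip_width: 0.0122
grip_force: 79.4
```

```bash
python3 -c "
from h import *
rep()"
```

```text
t 16.4667 tcp [ 0.4951 -0.1569  0.1047] q7 -1.50 q6 1.07 F [4.4 2.3 5.3] M [ 0.71 -0.98  0.45] w 0.0122
tilt mrad [ 5.  -0.2] toolx-slot deg -62.412884869065195
to-go units tool [-0.068  0.043 -0.   ] plug end z 0.0692098845760864
```

The stop is felt, with about 0.45 N m on the twist. I let the cover rise now while holding it there.

Request:
send_rows(
  steps=[
    {"tx": 0.04, "ty": -0.02, "tz": -0.04, "rx": 0, "ry": 0, "rz": 0},
    {"tx": 0, "ty": 0, "tz": -0.04, "rx": 0, "ry": 0, "rz": 0},
    {"tx": 0, "ty": 0, "tz": -0.04, "rx": 0, "ry": 0, "rz": 0},
    {"tx": 0, "ty": 0, "tz": -0.04, "rx": 0, "ry": 0, "rz": 0},
    {"tx": 0, "ty": 0, "tz": 0, "rx": 0, "ry": 0, "rz": 0},
    {"tx": 0, "ty": 0, "tz": 0, "rx": 0, "ry": 0, "rz": 0},
  ],
)

```text
time_s: 16.97
eef_pos: [0.4949, -0.1568, 0.1079]
ee_rot: [0.982, -0.189, 0.001, -0.0]
contact_force: [5.0, 2.9, 1.7]
grip_width: 0.0127
grip_force: 78.9
```

```bash
python3 -c "
from h import *
rep()"
```

```text
t 16.9667 tcp [ 0.4949 -0.1568  0.1079] q7 -1.50 q6 1.08 F [5.  2.9 1.7] M [ 0.67 -1.13  0.55] w 0.0127
tilt mrad [2.6 0.1] toolx-slot deg -62.46388200154326
to-go units tool [-0.061  0.046 -0.   ] plug end z 0.07238317430000485
```

Request:
send_rows(
  steps=[
    {"tx": 0, "ty": 0, "tz": -0.04, "rx": 0, "ry": 0, "rz": -0.3},
    {"tx": 0, "ty": 0, "tz": 0, "rx": 0, "ry": 0, "rz": 0},
    {"tx": 0, "ty": 0, "tz": 0, "rx": 0, "ry": 0, "rz": 0},
  ],
)

```text
time_s: 17.22
eef_pos: [0.4946, -0.1569, 0.1085]
ee_rot: [0.984, -0.177, 0.001, -0.0]
contact_force: [5.1, 2.9, -1.1]
grip_width: 0.0125
grip_force: 79.2
```

```bash
python3 -c "
from h import *
rep()"
```

```text
t 17.2167 tcp [ 0.4946 -0.1569  0.1085] q7 -1.48 q6 1.08 F [ 5.1  2.9 -1.1] M [ 0.63 -1.15  0.16] w 0.0125
tilt mrad [2.3 0.4] toolx-slot deg -61.05302293691314
to-go units tool [-0.051  0.037 -0.   ] plug end z 0.07304754445315759
```

Request:
send_rows(
  steps=[
    {"tx": 0.03, "ty": 0, "tz": -0.01, "rx": 0, "ry": 0, "rz": -0.3},
    {"tx": 0, "ty": 0, "tz": 0, "rx": 0, "ry": 0, "rz": -0.3},
    {"tx": 0, "ty": 0, "tz": 0, "rx": 0, "ry": 0, "rz": 0},
    {"tx": 0, "ty": 0, "tz": 0, "rx": 0, "ry": 0, "rz": 0},
  ],
)

```text
time_s: 17.55
eef_pos: [0.4941, -0.1573, 0.1085]
ee_rot: [0.989, -0.151, -0.0, -0.0]
contact_force: [2.8, 2.3, -0.2]
grip_width: 0.0127
grip_force: 79.3
```

```bash
python3 -c "
from h import *
rep()"
```

```text
t 17.55 tcp [ 0.4941 -0.1573  0.1085] q7 -1.43 q6 1.08 F [ 2.8  2.3 -0.2] M [ 0.76 -0.7   0.03] w 0.0127
tilt mrad [-0.3  0.6] toolx-slot deg -58.077145388900995
to-go units tool [-0.038  0.013  0.   ] plug end z 0.07301278230580066
```

The plug end is at 73.0 mm with the lugs in their notches, so I release it and back off straight up.

Request:
send_rows(
  steps=[
    {"tx": 0, "ty": 0, "tz": 0, "rx": 0, "ry": 0, "rz": 0},
    {"tx": 0, "ty": 0, "tz": 0, "rx": 0, "ry": 0, "rz": 0},
    {"tx": 0, "ty": 0, "tz": 0, "rx": 0, "ry": 0, "rz": 0},
    {"tx": 0, "ty": 0, "tz": 0, "rx": 0, "ry": 0, "rz": 0},
    {"tx": 0, "ty": 0, "tz": 0, "rx": 0, "ry": 0, "rz": 0},
    {"tx": 0, "ty": 0, "tz": 0, "rx": 0, "ry": 0, "rz": 0},
  ],
  hand=60,
)

```text
time_s: 18.05
eef_pos: [0.4941, -0.1579, 0.1088]
ee_rot: [0.989, -0.151, -0.0, 0.0]
contact_force: [0.0, 0.9, 0.3]
grip_width: 0.0602
grip_force: 0.0
```

Request:
send_rows(
  steps=[
    {"tx": 0, "ty": 0, "tz": -0.3, "rx": 0, "ry": 0, "rz": 0},
    {"tx": 0, "ty": 0, "tz": -0.6, "rx": 0, "ry": 0, "rz": 0},
    {"tx": 0, "ty": 0, "tz": -1, "rx": 0, "ry": 0, "rz": 0},
    {"tx": 0, "ty": 0, "tz": -1, "rx": 0, "ry": 0, "rz": 0},
    {"tx": 0, "ty": 0, "tz": -1, "rx": 0, "ry": 0, "rz": 0},
    {"tx": 0, "ty": 0, "tz": -1, "rx": 0, "ry": 0, "rz": 0},
    {"tx": 0, "ty": 0, "tz": -0.6, "rx": 0, "ry": 0, "rz": 0},
    {"tx": 0, "ty": 0, "tz": 0, "rx": 0, "ry": 0, "rz": 0},
    {"tx": 0, "ty": 0, "tz": 0, "rx": 0, "ry": 0, "rz": 0},
    {"tx": 0, "ty": 0, "tz": 0, "rx": 0, "ry": 0, "rz": 0},
  ],
)

```text
time_s: 18.88
eef_pos: [0.4938, -0.1575, 0.2458]
ee_rot: [0.989, -0.151, -0.0, -0.0]
contact_force: [-0.5, -0.2, -0.5]
grip_width: 0.0597
grip_force: 0.0
```

Run:
```python
from h import *
rep()
w=r.camera_model("wrist");a=r.grab_frame("wrist");b=r.grab_frame("side")[190:350,260:480]
cv2.imwrite("pics/f.png",np.hstack([cv2.resize(a,(400,300)),cv2.resize(b,(400,300))]))
print(proj(w,[[.4939,-.1574,.103],[.4939,-.1574,.133]])*.625)
```

```text
t 18.8833 tcp [ 0.4938 -0.1575  0.2458] q7 -1.59 q6 1.35 F [-0.5 -0.2 -0.5] M [ 0.02  0.03 -0.03] w 0.0597
tilt mrad [-0.8  0.5] toolx-slot deg -58.056157929919706
to-go units tool [-0.029  0.003  0.   ] plug end z 0.21025302566184714
[[199.91376997 139.56855162]
 [199.77914164 146.14886793]]
```

View pics/f.png

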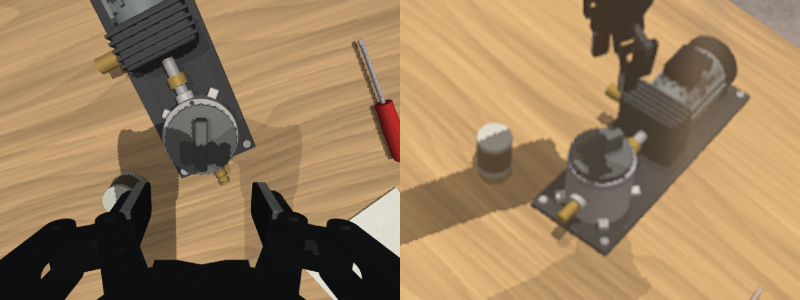

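The cover sits level and centred on the pot at about (200,140) in the left half. The bar is turned about 58° from the slots, the gripper is clear and the other items are untouched.

```bash
python3 -c "
from cell import r
print(r.finish_job())"
```

```text
the job is handed in; nothing more can be done
None
```

The cover is back on the filter pot, turned clockwise to the stop with its lugs up in the notches and released. The job is handed in, but the judging result was not shown to me.

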